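Size a ringing mandrel in the hole gauge

ROBOT

A 7-joint arm with a two-finger parallel gripper is mounted at the origin on the work surface. World frame = base frame: x ahead of the robot, y to its left, z up, the work surface at z = 0. Lengths are in m, angles in degrees, forces in N, time in s.
With the tool pointing down it reaches from about 0.425 to 0.925 m from the base axis. Payload 6.8 kg.
Tool frame: the origin (TCP) lies between the finger pads; the fingertips stand 8 mm ahead of it and the grasp point (between the pads) lies 11 mm behind it; z points along the fingers, y is the direction in which the jaws open and shut (so a half turn about z gives the same grasp; the last joint's range is limited). The gripper opens to 85 mm and grips with 20 to 120 N. Pads are 22 mm wide; open, the fingers measure 114 mm over their backs; the gripper's body (76 mm by 85 mm) begins 54 mm behind the grasp point. The pads swing forward as they close: fully open they stand 13 mm farther back than shut.
Start: joints at [60.269, 27.33, 1.283, 89.118, -0.659, 63.558, -4.761], TCP at [0.27, -0.619, 0.239] pointing down, gripper open.
Joint ranges: [-169.35, 169.35], [-19.33, 120.38], [-80.79, 83.38], [13.8, 139.57], [-78.32, 258.32], [9.67, 109.79], [-169.56, 169.56]. Speed limits (degrees/s): [136.94, 136.94, 180, 180, 180, 180, 180].

INTERFACE

Orientations are given as [roll, pitch, yaw] about the fixed x, y, z axes, in that order (R = Rz(yaw) Ry(pitch) Rx(roll)).
In Python, from workcell import * gives the robot as it stands. The module is installed in compiled form; this text tells all that it offers.
- The arm moves only by the tool jog_arm, never from a script. Its argument "plan" is text: rows parted by semicolons, each of 4 numbers parted by spaces: the shift along the tool's x, y, z in units of 30 mm (1.0 is 30 mm), then the turn about the tool's z in units of 6 degrees (1.0 is 6 degrees). In form: dx dy dz roll; .... A call has 1 to 8 rows; each row is the pose to reach, as a shift and turn from the pose measured when the call began, along the tool's axes at that moment; what a row does not reach only later rows make up. A row lasts 1/10 s, in which the tool goes at most 50 mm and 8.59 degrees, less where a joint would pass 70% of its speed; a pose out of reach is approached as far as the arm can. A call with a gripper value outside its range is refused whole. "hand" is the opening in per cent of the stroke, from 0 (shut) to 100 (fully open), set as the call begins (left out, the last holds). The fingers move at their own pace and stop on an object; the grip force is fixed at half the most. Time passes only in rows, so rows that repeat a pose let the fingers close. It gives the time, the measured TCP pose, the force and the opening at its end, in the units of the state.
- get_obs(): the state, without advancing time (a new reading comes with each control period).
- capture(name): name is "scene" or "top" or "wrist"; returns the picture (420x560x3 uint8, blue, green, red); there is no depth.
- camera_model(name): a dict with "vertical_fov" (degrees; the focal length in pixels is half the picture's height over the tangent of half this angle, whatever the lens; pixels are square), "cx", "cy" (the principal point, pixels), "camera_from_world" (4x4, takes a point from world to camera coordinates). Camera axes: x right, y up, looking along -z (the intrinsics and any distortion apply to the point x, -y, -z); pixel columns grow to the right and rows downward; lengths in m; the calibration is good to about 2 mm. The wrist camera is an equidistant fisheye: a pixel r from the principal point sees the ray r / f radians off the axis. A picture is of the moment at which its call begins: read the wrist's pose just before it. camera_model takes no time and is no camera call; for the wrist camera it gives the pose at the moment of the call.
- hand_in(): hands the job in, once; it reports no verdict.
The state is a dict: "time_s": time; "joint_pos": joint angles; "dq": joint speeds; "joint_efforts": joint torques, N m; "tool_pos": TCP position; "orientation": TCP orientation; "force": force on the tool from outside, world axes, zero at the start; "wrist_torque": the same for the moment, N m; "grip_width": finger opening in m.
Only numpy, scipy, OpenCV 4.12 (cv2) and the standard library are available. Lean on these libraries where they do the work, as an engineer would, in place of code of your own. Each camera call takes 0.05 s, during which the arm holds its last target. There are 200 camera calls.

TASK

Find the size of the rod that stands in the square block: push it down through the holes of the gauge plate one after another, at least half its shaft deep each time, starting at the largest hole and missing none, until a hole refuses it under a gentle push. Then put it back in the smallest hole that it passed, fully home with its collar resting on the plate, and let go. Leave the other rod standing in the round block, and do not disturb the bowl and the bottle.

Things in the scene. Friction and masses are not known exactly. Their poses are not given: they have to be found in the camera images.
- rod_a: loose upright steel rod, 0.12 kg. Shaft 60 mm long, 11.5 or 16 mm in diameter (one rod of each; which is which is not told), foot tapered (6 mm narrower at the end, over the last 5 mm); then a 32 mm collar, 5 mm thick (60 to 65 mm above the foot); then a black round grip, 24 mm in diameter, 40 mm tall (65 to 105 mm above the foot), alike on both rods. Origin: centre of the foot; z up the rod
- rod_b: loose upright steel rod, 0.12 kg. Shaft 60 mm long, 11.5 or 16 mm in diameter (one rod of each; which is which is not told), foot tapered (6 mm narrower at the end, over the last 5 mm); then a 32 mm collar, 5 mm thick (60 to 65 mm above the foot); then a black round grip, 24 mm in diameter, 40 mm tall (65 to 105 mm above the foot), alike on both rods. Origin: centre of the foot; z up the rod
- plate: fixed aluminium plate, 210 (x) x 60 (y) x 10 mm, on a leg at each end; upper face 85 mm above the table, 75 mm free under it; any yaw. Four through holes in a row along its middle, 45 mm apart, smaller towards +x, chamfered 1 mm. A rod slides freely (1.5 mm play or more) or is stopped with at most its tapered end in the hole. Origin: its centre, at table height
- hole1 (a point): centre of the mouth of hole 1 of the gauge plate (the largest, at one end), 22 mm in diameter, straight through, level with the plate's upper face, 85 mm above the table; z up
- hole2 (a point): centre of the mouth of hole 2 of the gauge plate (next to the largest), 17.5 mm in diameter, straight through, level with the plate's upper face, 85 mm above the table; z up
- hole3 (a point): centre of the mouth of hole 3 of the gauge plate (third in size), 13 mm in diameter, straight through, level with the plate's upper face, 85 mm above the table; z up
- hole4 (a point): centre of the mouth of hole 4 of the gauge plate (the smallest, at the other end), 8.5 mm in diameter, straight through, level with the plate's upper face, 85 mm above the table; z up
- square_block: white plastic block, fixed, square, 50 x 50 mm and 64 mm tall, with a 22 mm upright hole right through its middle; a rod stands loosely in it, the collar resting on the top face, its foot 4 mm above the table. Holds the rod to be sized. Origin: centre of the underside, at table height
- round_block: white plastic block, fixed, round, 54 mm in diameter and 64 mm tall, with a 22 mm upright hole right through its middle; holds the other rod, which is to stay. Origin: centre of the underside, at table height
- bowl: small steel bowl, bystander, 110 mm wide at the rim, 45 mm tall, loose; origin: centre of the underside
- bottle: closed white bottle, bystander, 60 mm in diameter, 130 mm tall, loose; origin: centre of the underside
There are look-alikes about, which are no part of the job. What is shaped like the rod_b but orange is not meant.

How it is judged:
By the outcome, as a careful person would: the job done as asked, in the order asked, and still so for the second after the job is handed in, with the robot touching nothing.
It also fails if it takes over 64 s, if anything falls off the work surface, if the arm or the gripper's body presses on something with over 40 N, if the wrist force passes 120 N, or if a joint passes its speed limit or range.

## Working session

There is one attempt and no reset: what is moved stays moved. The work goes in short steps, Python scripts to look and compute and a tool call to move; the robot and the scene stay as the last step left them, time stands still between calls to the robot, and variables do not carry over. Pictures are saved under pics/ and viewed, about 8 in all and at most 12, crops included, and the job is handed in when it is done.

Besides the shell and the picture viewer there is one more tool, called after "Request:" as a command line: name --argument value ..., lists and objects as JSON in quotes. jog_arm: Moves the arm, as the interface text tells. Its arguments: {"type":"object","properties":{"plan":{"type":"string"},"hand":{"type":"number"}},"required":["plan"]}

```bash
mkdir -p pics; python3 - <<'E'
from workcell import *
import cv2
o=get_obs(); print({k:o[k] for k in ('time_s','tool_pos','orientation','force','grip_width')})
for n in ('scene','top'):
    cv2.imwrite(f'pics/{n}.png',capture(n)); print(n,camera_model(n))
E
```

```text
{'time_s': 0.0, 'tool_pos': array([ 0.26933955, -0.61831085,  0.23833038]), 'orientation': array([-1.79897235e+02,  6.55956882e-03,  2.35375365e+01]), 'force': array([-0.23032608, -0.23234584,  0.68190828]), 'grip_width': 0.08533933497758704}
scene {'vertical_fov': 45.94100648759872, 'cx': 285.4567371629839, 'cy': 200.79825535662548, 'camera_from_world': array([[ 0.76112549,  0.64843488, -0.01483916, -0.46146526],
       [-0.44168163,  0.53492372,  0.72025964,  0.21530531],
       [ 0.47497929, -0.54165379,  0.69354585, -1.28751037],
       [ 0.        ,  0.        ,  0.        ,  1.        ]])}
top {'vertical_fov': 42.50624003999522, 'cx': 272.0782825318442, 'cy': 213.77075683938514, 'camera_from_world': array([[-0.0148676 , -0.99988319,  0.00354305,  0.01943607],
       [ 0.99068736, -0.01425105,  0.13540849, -0.61692677],
       [-0.13534218,  0.00552325,  0.99078352, -1.05430447],
       [ 0.        ,  0.        ,  0.        ,  1.        ]])}
```

View pics/scene.png

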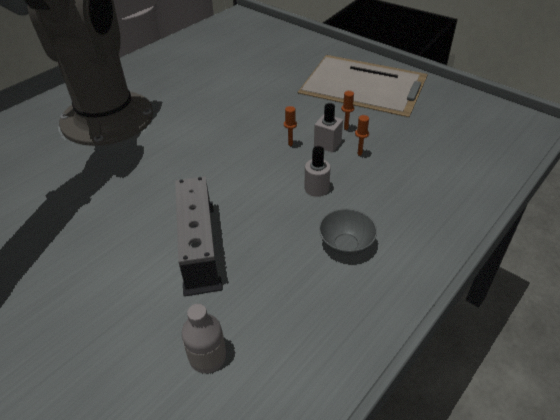

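View pics/top.png

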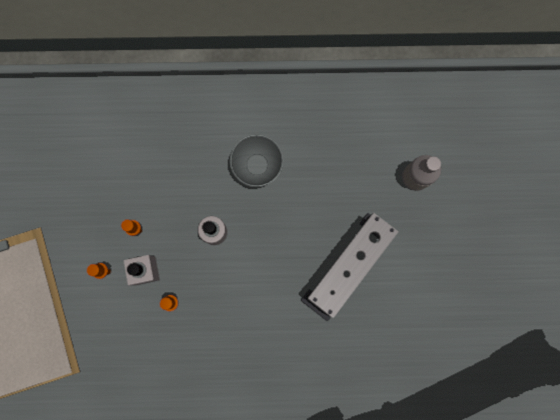

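The scene and top views both show the square block (top ≈137,270) ringed by three orange look-alikes at (131,227), (97,270) and (169,303). The round block is at (211,230). The plate's hole row runs from the large hole (375,237) to the small one (332,293). I'll enlarge both for exact pixels.

```bash
python3 - <<'E'
import cv2,numpy as np
t=cv2.imread('pics/top.png'); s=cv2.imread('pics/scene.png')
g=lambda i:np.clip(i.astype(float)*1.8,0,255).astype('uint8')
a=cv2.resize(g(t[210:330,80:240]),None,fx=5,fy=5,interpolation=cv2.INTER_CUBIC)[:590]
a=cv2.resize(g(t[212:322,80:180]),None,fx=4,fy=4,interpolation=2)
b=cv2.resize(g(t[205:325,300:400]),(400,480),interpolation=2)
c=cv2.resize(g(s[80:200,280:380]),(400,480),interpolation=2)
o=np.zeros((480,800,3),'uint8');o[:440,:400]=a;o[:,400:]=b
cv2.imwrite('pics/crop1.png',o)
d=cv2.resize(g(s[175:295,165:265]),(400,480),interpolation=2)
cv2.imwrite('pics/crop2.png',np.hstack([c,d]))
E
```

```text
(no output)
```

View pics/crop1.png

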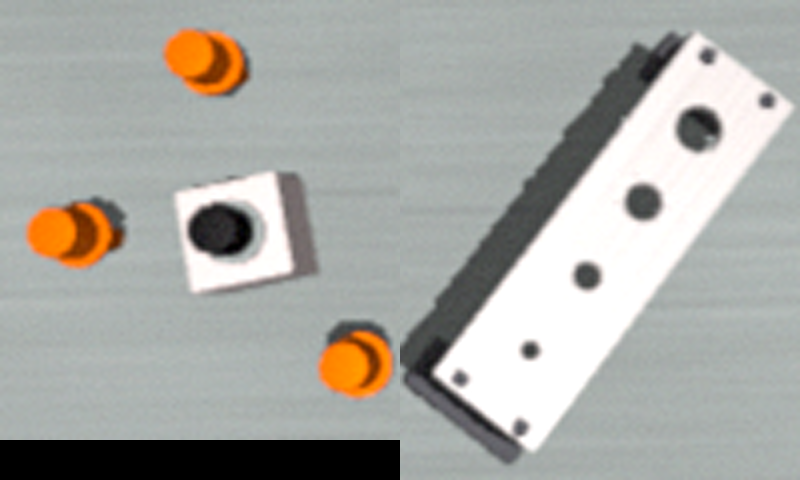

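View pics/crop2.png

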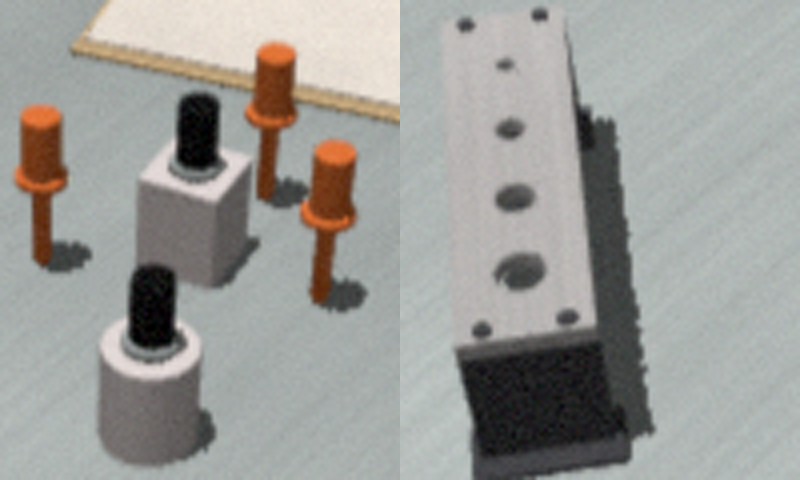

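Crop readings:
- **Rod grip top:** (211,229) in the top crop, (199,101) in the scene crop.
- **Holes 1–4, top crop:** (299,129), (244,202), (187,276), (130,350), after taking off the 400 offset.
- **Holes 1–4, scene crop:** (120,271), (115,197), (110,128), (105,64).

Next I'll triangulate these.

```bash
cat > h.py <<'E'
from workcell import *
import numpy as np,cv2
def ray(name,u,v,M=None):
    m=M or camera_model(name); f=210/np.tan(np.radians(m['vertical_fov']/2))
    x,y=(u-m['cx'])/f,(v-m['cy'])/f
    if name=='wrist':
        r=np.hypot(x,y); s=np.sin(r)/r if r>1e-9 else 1; d=np.array([x*s,-y*s,-np.cos(r)])
    else: d=np.array([x,-y,-1]); 
    T=m['camera_from_world']; R=T[:3,:3]
    return -R.T@T[:3,3], R.T@d/np.linalg.norm(d)
def tri(rays):
    A=sum(np.eye(3)-np.outer(d,d) for c,d in rays); b=sum((np.eye(3)-np.outer(d,d))@c for c,d in rays)
    p=np.linalg.solve(A,b); return p,max(np.linalg.norm((np.eye(3)-np.outer(d,d))@(p-c)) for c,d in rays)
def atz(r,z): c,d=r; return c+d*(z-c[2])/d[2]
def proj(name,p,M=None):
    m=M or camera_model(name); f=210/np.tan(np.radians(m['vertical_fov']/2))
    q=m['camera_from_world']@np.r_[p,1]; x,y,z=q[0],-q[1],-q[2]; h=np.hypot(x,y)
    k=(np.arctan2(h,z)/h if h>1e-9 else 1) if name=='wrist' else 1/z
    return m['cx']+f*k*x, m['cy']+f*k*y
E
python3 - <<'E'
from h import *
np.set_printoptions(precision=4,suppress=True)
c=lambda u,o:((u[0]+.5)/4-.5+o[0],(u[1]+.5)/4-.5+o[1])
P={'grip':((211,229),(199,101),.109),'or_x':((190,54),(335,150),.105),'or_far':((53,233),(276,50),.105),'or_near':((348,367),(41,114),.105)}
for k,(a,b,z) in P.items():
    ra=ray('top',*c(a,(80,212)));rb=ray('scene',*c(b,(280,80)))
    print(k,*tri([ra,rb]),atz(ra,z),atz(rb,z))
H=[]
for a,b in zip([(299,129),(244,202),(187,276),(130,350)],[(120,271),(115,197),(110,128),(105,64)]):
    ra=ray('top',*c(a,(300,205)));rb=ray('scene',*c(b,(165,175)))
    print('hole',*tri([ra,rb]),atz(ra,.085),atz(rb,.085)); H.append(atz(ra,.085)[:2])
H=np.array(H); print(np.linalg.norm(np.diff(H,axis=0),axis=1),np.degrees(np.arctan2(*(H[3]-H[0])[::-1])))
q=[atz(ray('top',*c(a,(80,212))),.064)for a in [(174,190),(276,172),(293,275),(192,293)]]
print('block',np.mean(q,0),np.degrees(np.arctan2(*(q[1]-q[0])[1::-1])),np.linalg.norm(q[1]-q[0]))
print(camera_model('wrist'))
E
```

```text
grip [0.5067 0.2738 0.1096] 0.0008921663895714346 [0.5074 0.2745 0.109 ] [0.5057 0.2737 0.109 ]
or_x [0.5901 0.2866 0.1057] 0.0006455513204513912 [0.5907 0.2872 0.105 ] [0.5892 0.2868 0.105 ]
or_far [0.5063 0.349  0.1065] 0.00047773150817215806 [0.5067 0.3498 0.105 ] [0.5048 0.3506 0.105 ]
or_near [0.4424 0.2101 0.1065] 4.151631416871e-05 [0.4424 0.2103 0.105 ] [0.441  0.2119 0.105 ]
hole [ 0.5625 -0.1879  0.0855] 0.0010850573114480962 [ 0.5632 -0.1871  0.085 ] [ 0.5613 -0.1884  0.085 ]
hole [ 0.5276 -0.1597  0.0857] 0.0008932170089765762 [ 0.5282 -0.1591  0.085 ] [ 0.5264 -0.1599  0.085 ]
hole [ 0.4925 -0.1311  0.0855] 0.001011824808577363 [ 0.4931 -0.1304  0.085 ] [ 0.4914 -0.1316  0.085 ]
hole [ 0.4576 -0.1028  0.0854] 0.0012150893550643997 [ 0.4584 -0.1019  0.085 ] [ 0.4564 -0.1034  0.085 ]
[0.0448 0.0453 0.0449] 140.90719580459904
block [0.5073 0.2748 0.064 ] -80.78051152386574 0.05056252020459185
{'vertical_fov': 65.70646984690485, 'cx': 283.45586725258755, 'cy': 215.1233715772814, 'camera_from_world': array([[ 0.3991, -0.9169, -0.0019, -0.6754],
       [ 0.8788,  0.3831, -0.2845,  0.0373],
       [ 0.2616,  0.1119,  0.9587, -0.3793],
       [ 0.    ,  0.    ,  0.    ,  1.    ]])}
```

```bash
cat >> h.py <<'E'
from scipy.spatial.transform import Rotation as Ro
def go(*targets):
    """targets: (x,y,z,yaw) -> plan rows in jog units from current pose"""
    o=get_obs(); R=Ro.from_euler('xyz',o['orientation'],degrees=True).as_matrix(); p=np.array(o['tool_pos'])
    print('t',round(o['time_s'],2),'pos',p.round(4),'ori',np.round(o['orientation'],2),'F',np.round(o['force'],1),'w',round(o['grip_width'],4))
    for x,y,z,yaw in targets:
        w=-((yaw-o['orientation'][2]+180)%360-180)
        print(' '.join('%.3f'%v for v in [*(R.T@(np.array([x,y,z])-p)/.03),w/6]))
E
python3 -c "
from h import *
go((.46,-.3,.27,45))"
```

```text
t 0.1 pos [ 0.2693 -0.6183  0.2384] ori [-1.799e+02  1.000e-02  2.354e+01] F [ 0.9 -0.4  0.5] w 0.0853
10.064 -7.192 -1.042 -3.577
```

Request:
jog_arm --plan "10.06 -7.19 -1.04 -3.58; 10.06 -7.19 -1.04 -3.58; 10.06 -7.19 -1.04 -3.58; 10.06 -7.19 -1.04 -3.58; 10.06 -7.19 -1.04 -3.58; 10.06 -7.19 -1.04 -3.58; 10.06 -7.19 -1.04 -3.58; 10.06 -7.19 -1.04 -3.58" --hand 100

```text
time_s: 0.9
tool_pos: [0.4626, -0.2949, 0.2703]
orientation: [-179.9, -0.1, 45.4]
force: [0.1, 0.0, -0.2]
grip_width: 0.0856
```

```bash
python3 -c "
from h import *
M=camera_model('wrist');im=capture('wrist');cv2.imwrite('pics/w1.png',im);np.save('w1.npy',M,allow_pickle=True)
print([np.round(proj('wrist',p,M)) for p in [(.5628,-.1875,.085),(.5278,-.1593,.085),(.493,-.131,.085),(.458,-.1025,.085)]])
go((.51,.05,.27,45),(.507,.274,.25,45))"
```

```text
[array([279.,  47.]), array([233.,  52.]), array([189.,  60.]), array([148.,  68.])]
t 0.95 pos [ 0.464  -0.2928  0.2705] ori [-179.89   -0.22   45.56] F [2.6 2.5 1.2] w 0.0853
9.231 -6.906 0.063 0.093
14.489 -12.204 0.759 0.093
```

Request:
jog_arm --plan "9.23 -6.91 0.06 0.09; 9.23 -6.91 0.06 0.09; 9.23 -6.91 0.06 0.09; 9.23 -6.91 0.06 0.09; 9.23 -6.91 0.06 0.09; 9.23 -6.91 0.06 0.09; 9.23 -6.91 0.06 0.09; 14.49 -12.2 0.06 0.09"

```text
time_s: 1.75
tool_pos: [0.5092, 0.0977, 0.2701]
orientation: [-179.9, -0.2, 45.0]
force: [0.9, -1.3, -0.0]
grip_width: 0.0853
```

```bash
python3 -c "
from h import *
go((.487,.254,.24,45))"
```

```text
t 1.75 pos [0.5092 0.0977 0.2701] ori [-179.9    -0.22   44.95] F [ 0.9 -1.3 -0. ] w 0.0853
3.153 -4.208 1.023 -0.008
```

Request:
jog_arm --plan "3.15 -4.21 1.02 0; 3.15 -4.21 1.02 0; 3.15 -4.21 1.02 0; 3.15 -4.21 1.02 0; 3.15 -4.21 1.02 0; 3.15 -4.21 1.02 0"

```text
time_s: 2.35
tool_pos: [0.4874, 0.2523, 0.2398]
orientation: [-179.9, -0.2, 44.9]
force: [0.2, -0.7, -0.1]
grip_width: 0.0855
```

```bash
python3 -c "
from h import *
M=camera_model('wrist');im=capture('wrist');np.save('w2.npy',M,allow_pickle=True)
im=np.clip(im*1.8,0,255).astype('uint8')
for p in [(.507,.274,.109),(.507,.274,.064),(.59,.287,.105),(.5065,.349,.105),(.4424,.21,.105)]:
    q=proj('wrist',p,M);print(np.round(q,1));cv2.drawMarker(im,tuple(int(round(v)) for v in q),(0,255,0),0,8,1)
cv2.imwrite('pics/w2.png',im)
T=M['camera_from_world'];print(-T[:3,:3].T@T[:3,3])
go()"
```

```text
[280.4 173.1]
[280.9 165.8]
[340.5  92.1]
[215.7 110.9]
[280.5 271.1]
[0.53872247 0.30154222 0.37451548]
t 2.4 pos [0.4877 0.2516 0.24  ] ori [-1.7996e+02 -1.7000e-01  4.4790e+01] F [ 0.4 -1.  -0.1] w 0.0848
```

View pics/w2.png

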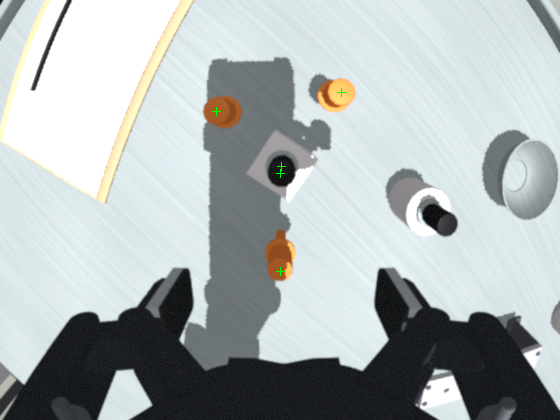

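The wrist view confirms this: the projected marks fall on the black grip (281,173) and on the orange tops to within 1–2 px. Next: move over the rod and descend.

```bash
python3 -c "
from h import *
go((.507,.2745,.2,45),(.507,.2745,.12,45),(.507,.2745,.082,45))"
```

```text
t 2.4 pos [0.4877 0.2516 0.24  ] ori [-1.7996e+02 -1.7000e-01  4.4790e+01] F [ 0.4 -1.  -0.1] w 0.0848
0.988 -0.088 1.335 -0.035
0.981 -0.086 4.002 -0.035
0.977 -0.085 5.268 -0.035
```

Request:
jog_arm --plan "0.99 -0.09 1.3 0; 0.99 -0.09 1.3 0; 0.99 -0.09 2.5 0; 0.98 -0.09 3.7 0; 0.98 -0.09 4.6 0; 0.98 -0.09 5.2 0; 0.98 -0.09 5.27 0; 0.98 -0.09 5.27 0"

```text
time_s: 3.2
tool_pos: [0.5077, 0.2733, 0.0827]
orientation: [180.0, -0.2, 44.7]
force: [-0.8, -0.4, 0.4]
grip_width: 0.0852
```

```bash
python3 -c "
from h import *
go((.507,.2745,.082,45))"
```

```text
t 3.2 pos [0.5077 0.2733 0.0827] ori [ 1.800e+02 -1.600e-01  4.467e+01] F [-0.8 -0.4  0.4] w 0.0852
0.011 -0.045 0.023 -0.054
```

Request:
jog_arm --plan "0 0 0 0; 0 0 0 0; 0 0 0 0; 0 0 0 0; 0 0 0 0; 0 0 0 0; 0 0 0 0; 0 0 0 0" --hand 0

```text
time_s: 4.0
tool_pos: [0.5079, 0.2736, 0.0834]
orientation: [180.0, -0.2, 44.7]
force: [-1.9, -1.0, 6.5]
grip_width: 0.0223
```

```bash
python3 -c "
from h import *
go((.507,.274,.2,45))"
```

```text
t 4.0 pos [0.5079 0.2736 0.0834] ori [179.98  -0.2   44.68] F [-1.9 -1.   6.5] w 0.0223
0.001 -0.029 -3.886 -0.053
```

Request:
jog_arm --plan "0 0 -0.5 0; 0 0 -1.5 0; 0 0 -2.7 0; 0 0 -4 0; 0 0 -4.6 0; 0 0 -4.6 0"

```text
time_s: 4.6
tool_pos: [0.5089, 0.2746, 0.2253]
orientation: [179.9, -0.5, 44.7]
force: [-0.0, 0.3, -1.6]
grip_width: 0.0223
```

```bash
python3 -c "
from h import *
M=camera_model('wrist');im=capture('wrist');np.save('w3.npy',M,allow_pickle=True)
im=np.clip(im*1.8,0,255).astype('uint8')
cv2.imwrite('pics/w3.png',im)
go((.53,.05,.22,45),(.5628,-.1875,.22,45))"
```

```text
t 4.65 pos [0.508  0.2737 0.223 ] ori [179.92  -0.35  44.68] F [-0.3 -0.6 -2. ] w 0.0224
-4.721 5.817 0.078 -0.053
-9.511 12.215 0.058 -0.053
```

View pics/w3.png

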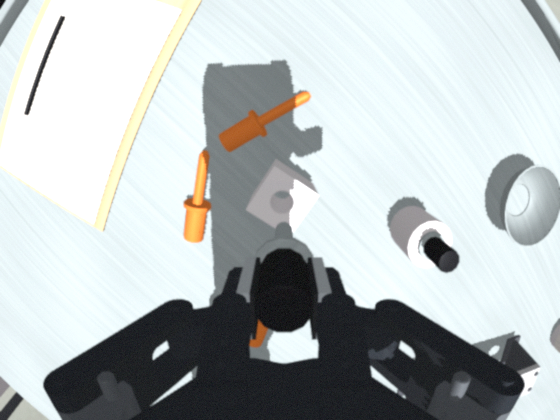

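The rod is held straight, with its foot tip at (283,230). Two orange look-alikes now lie beside the block at (200,200) and (265,120); they are not part of the job, but they did tip over. Carrying on to above hole 1.

Request:
jog_arm --plan "-4.72 5.82 0 0; -4.72 5.82 0 0; -4.72 5.82 0 0; -4.72 5.82 0 0; -4.72 5.82 0 0; -9.5 12.2 0 0; -9.5 12.2 0 0; -9.5 12.2 0 0"

```text
time_s: 5.45
tool_pos: [0.5493, -0.1004, 0.2203]
orientation: [-179.9, -0.2, 44.7]
force: [1.2, 0.4, -1.2]
grip_width: 0.0224
```

```bash
python3 -c "
from h import *
go((.5628,-.1875,.195,45))"
```

```text
t 5.45 pos [ 0.5493 -0.1004  0.2203] ori [-179.95   -0.25   44.73] F [ 1.2  0.4 -1.2] w 0.0224
-1.727 2.380 0.835 -0.046
```

Request:
jog_arm --plan "-1.73 2.38 0.8 -1.03; -1.73 2.38 0.8 -1.03; -1.73 2.38 0.8 -1.03; -1.73 2.38 0.8 -1.03; -1.73 2.38 0.8 -1.03; -1.73 2.38 0.8 -1.03"

```text
time_s: 6.05
tool_pos: [0.5628, -0.1855, 0.196]
orientation: [-179.9, -0.3, 51.1]
force: [0.3, -0.3, -0.5]
grip_width: 0.0228
```

```bash
python3 -c "
from h import *
M=camera_model('wrist');im=capture('wrist');np.save('w4.npy',M,allow_pickle=True)
im=np.clip(im*1.8,0,255).astype('uint8')
H=[(.5628,-.1875,.085),(.5278,-.1593,.085),(.493,-.131,.085),(.458,-.1025,.085)]
o=get_obs();t=o['tool_pos'];z=Ro.from_euler('xyz',o['orientation'],degrees=True).as_matrix()[:,2]
for p in H+[t+z*.0794]:
    q=proj('wrist',p,M);print(np.round(q,1))
cv2.imwrite('pics/w4.png',im)
cv2.imwrite('pics/w4c.png',np.hstack([cv2.resize(im[150:300,110:310],None,fx=4,fy=4,interpolation=2)]))
go((.5628,-.1875,.195,50.9))"
```

```text
[283.9 215.9]
[227.4 216. ]
[174.3 215.8]
[126.3 215.5]
[282.4 226.3]
t 6.1 pos [ 0.5629 -0.1858  0.1962] ori [-179.97   -0.27   51.06] F [ 0.1 -0.2 -2.7] w 0.022
-0.048 0.034 0.039 0.027
```

View pics/w4c.png

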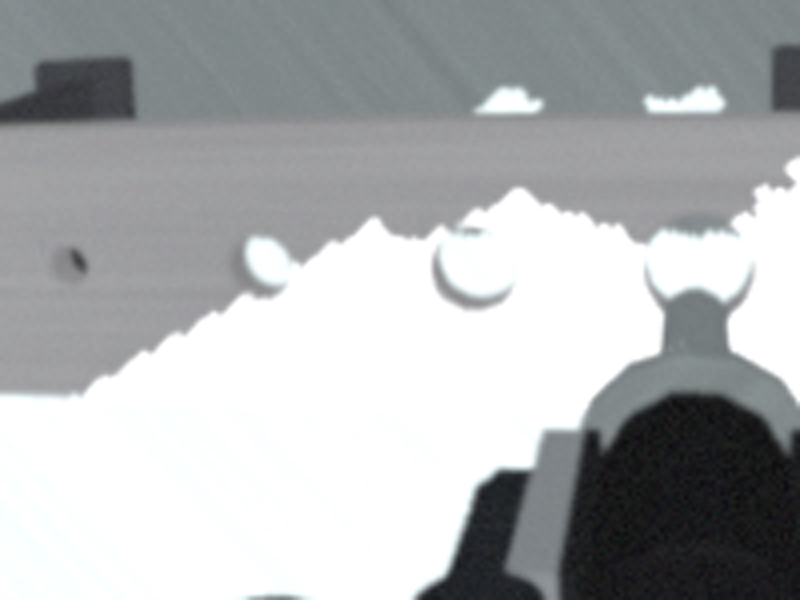

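Holes 1, 2 and 4 lie within 1 px of prediction in the crop, and the foot tip is at (694,304) against (690,305) predicted. The alignment is good, and the shaft looks like the thin one. Going down into hole 1.

```bash
python3 -c "
from h import *
go((.5628,-.1875,.17,50.9),(.5628,-.1875,.120,50.9))"
```

```text
t 6.1 pos [ 0.5629 -0.1858  0.1962] ori [-179.97   -0.27   51.06] F [ 0.1 -0.2 -2.7] w 0.022
-0.052 0.034 0.872 0.027
-0.060 0.035 2.539 0.027
```

Request:
jog_arm --plan "-0.05 0.03 0.3 0; -0.05 0.03 0.6 0; -0.05 0.03 0.9 0; -0.05 0.03 1.2 0; -0.05 0.03 1.6 0; -0.06 0.03 2 0; -0.06 0.03 2.4 0; -0.06 0.03 2.6 0"

```text
time_s: 6.9
tool_pos: [0.5619, -0.1873, 0.1164]
orientation: [-179.9, -0.2, 51.1]
force: [-0.2, 0.0, -2.0]
grip_width: 0.0225
```

```bash
python3 -c "
from h import *
go((.5628,-.1875,.115,50.9),(.5628,-.1875,.185,50.9),(.5278,-.1593,.185,50.9))"
```

```text
t 6.9 pos [ 0.5619 -0.1873  0.1164] ori [-179.86   -0.23   51.05] F [-0.2  0.  -2. ] w 0.0225
0.014 0.028 0.048 0.026
0.023 0.022 -2.285 0.026
0.021 -1.476 -2.281 0.026
```

Request:
jog_arm --plan "0.02 0 -0.8 0; 0.02 0 -1.6 0; 0.02 0 -2.3 0; 0.02 0 -2.3 0; 0.02 -0.7 -2.3 0; 0.02 -1.48 -2.3 0; 0.02 -1.48 -2.3 0; 0.02 -1.48 -2.3 0"

```text
time_s: 7.7
tool_pos: [0.5274, -0.1592, 0.1849]
orientation: [-179.8, -0.2, 51.1]
force: [-0.3, -0.2, -2.2]
grip_width: 0.0224
```

```bash
python3 -c "
from h import *
go((.5278,-.1593,.17,50.9),(.5278,-.1593,.115,50.9))"
```

```text
t 7.7 pos [ 0.5274 -0.1592  0.1849] ori [-179.84   -0.2    51.08] F [-0.3 -0.2 -2.2] w 0.0224
0.004 0.016 0.496 0.031
-0.003 0.021 2.330 0.031
```

Request:
jog_arm --plan "0 0.015 0.4 0; 0 0.015 0.7 0; 0 0.015 0.85 0; 0 0.015 1 0; 0 0.02 1.15 0; 0 0.02 1.3 0"

```text
time_s: 8.3
tool_pos: [0.528, -0.1594, 0.1456]
orientation: [-179.8, -0.2, 51.1]
force: [1.0, 0.3, -2.2]
grip_width: 0.0226
```

Request:
jog_arm --plan "0 0 0.3 0; 0 0 0.6 0; 0 0 0.9 0; 0 0 1.02 0; 0 0 1.02 0"

```text
time_s: 8.8
tool_pos: [0.5275, -0.1591, 0.1141]
orientation: [-179.8, -0.2, 51.1]
force: [-0.8, 0.5, -0.8]
grip_width: 0.0228
```

```bash
python3 -c "
from h import *
go((.5278,-.1593,.185,50.9),(.493,-.131,.185,50.9))"
```

```text
t 8.8 pos [ 0.5275 -0.1591  0.1141] ori [-179.77   -0.18   51.09] F [-0.8  0.5 -0.8] w 0.0228
0.009 0.001 -2.362 0.031
0.014 -1.494 -2.356 0.031
```

Request:
jog_arm --plan "0.01 0 -0.8 0; 0.01 0 -1.6 0; 0.01 0 -2.36 0; 0.01 0 -2.36 0; 0.01 -0.7 -2.36 0; 0.01 -1.49 -2.36 0; 0.01 -1.49 -2.36 0; 0.01 -1.49 -2.36 0"

```text
time_s: 9.6
tool_pos: [0.4927, -0.1311, 0.1847]
orientation: [-179.8, -0.2, 51.1]
force: [0.3, -0.1, -0.8]
grip_width: 0.0226
```

```bash
python3 -c "
from h import *
M=camera_model('wrist');im=capture('wrist')
im=np.clip(im*1.8,0,255).astype('uint8')
for p in [(.493,-.131,.085),(.458,-.1025,.085)]: print(np.round(proj('wrist',p,M),1))
o=get_obs();t=o['tool_pos'];z=Ro.from_euler('xyz',o['orientation'],degrees=True).as_matrix()[:,2]
print(np.round(proj('wrist',t+z*.0794,M),1))
cv2.imwrite('pics/w5c.png',cv2.resize(im[180:260,200:320],None,fx=6,fy=6,interpolation=2))
go((.493,-.131,.170,50.9),(.493,-.131,.145,50.9))"
```

```text
[282.9 217.6]
[223.7 217.2]
[283.  226.1]
t 9.65 pos [ 0.4932 -0.1315  0.1848] ori [-179.79   -0.18   51.08] F [-0.5  0.4 -1.3] w 0.0228
0.007 -0.015 0.495 0.030
0.004 -0.011 1.328 0.030
```

View pics/w5c.png

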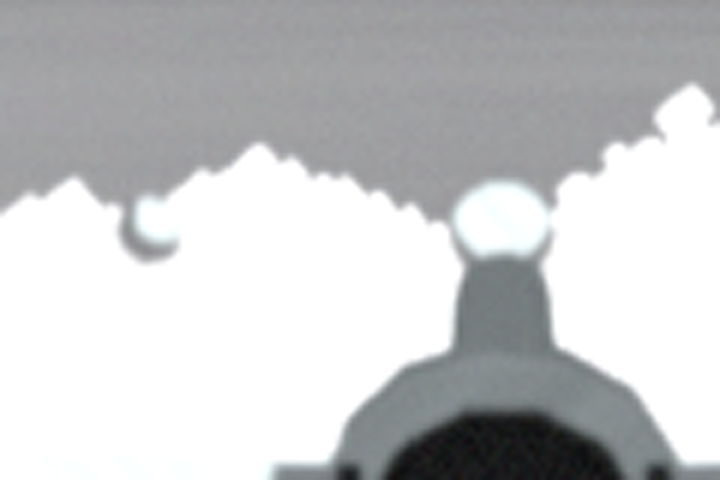

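The rod tip (u≈503) is centred on hole 3 (u≈502). The shaft is about as wide as this 13 mm hole appears, which suggests 11.5 mm. Now a gentle descent.

Request:
jog_arm --plan "0 -0.01 0.4 0; 0 -0.01 0.65 0; 0 -0.01 0.75 0; 0 -0.01 0.85 0; 0 -0.01 0.95 0; 0 -0.01 1.05 0"

```text
time_s: 10.25
tool_pos: [0.4931, -0.1312, 0.1532]
orientation: [-179.8, -0.2, 51.1]
force: [-0.2, -1.1, -1.3]
grip_width: 0.0229
```

Request:
jog_arm --plan "0 0 0.2 0; 0 0 0.4 0; 0 0 0.6 0; 0 0 0.8 0; 0 0 1 0; 0 0 1.15 0; 0 0 1.27 0; 0 0 1.27 0"

```text
time_s: 11.05
tool_pos: [0.4928, -0.131, 0.1146]
orientation: [-179.8, -0.2, 51.1]
force: [-0.2, 0.2, -1.8]
grip_width: 0.0226
```

```bash
python3 -c "
from h import *
go((.493,-.131,.185,50.9),(.458,-.1027,.185,50.9))"
```

```text
t 11.05 pos [ 0.4928 -0.131   0.1146] ori [-1.7976e+02 -1.7000e-01  5.1080e+01] F [-0.2  0.2 -1.8] w 0.0226
0.010 -0.005 -2.348 0.031
0.011 -1.505 -2.341 0.031
```

Request:
jog_arm --plan "0.01 0 -0.8 0; 0.01 0 -1.6 0; 0.01 0 -2.35 0; 0.01 0 -2.35 0; 0.01 -0.7 -2.35 0; 0.01 -1.5 -2.35 0; 0.01 -1.5 -2.35 0; 0.01 -1.5 -2.35 0"

```text
time_s: 11.85
tool_pos: [0.4578, -0.1028, 0.1848]
orientation: [-179.8, -0.1, 51.1]
force: [0.8, 0.2, -2.2]
grip_width: 0.0225
```

```bash
python3 -c "
from h import *
go((.458,-.1027,.170,50.9),(.458,-.1027,.16,50.9))"
```

```text
t 11.85 pos [ 0.4578 -0.1028  0.1848] ori [-1.7975e+02 -1.5000e-01  5.1120e+01] F [ 0.8  0.2 -2.2] w 0.0225
0.004 0.005 0.493 0.037
0.003 0.007 0.827 0.037
```

Request:
jog_arm --plan "0 0 0.4 0; 0 0 0.6 0; 0 0 0.7 0; 0 0 0.75 0; 0 0 0.75 0"

```text
time_s: 12.35
tool_pos: [0.4578, -0.1026, 0.162]
orientation: [-179.7, -0.1, 51.1]
force: [0.5, 0.3, -1.7]
grip_width: 0.0223
```

Request:
jog_arm --plan "0 0 0.05 0; 0 0 0.05 0"

```text
time_s: 12.55
tool_pos: [0.458, -0.1026, 0.1611]
orientation: [-179.7, -0.1, 51.1]
force: [-1.7, 0.3, 4.3]
grip_width: 0.0224
```

Contact has begun (+6 N). Pressing a little further.

Request:
jog_arm --plan "0 0 0.03 0; 0 0 0.03 0"

```text
time_s: 12.75
tool_pos: [0.4581, -0.1025, 0.161]
orientation: [-179.8, -0.1, 51.1]
force: [-2.9, 1.0, 6.6]
grip_width: 0.0226
```

Request:
jog_arm --plan "0 0 0.05 0; 0 0 0.05 0"

```text
time_s: 12.95
tool_pos: [0.4583, -0.1024, 0.1608]
orientation: [-179.8, -0.1, 51.1]
force: [-4.4, 2.0, 12.5]
grip_width: 0.0222
```

```bash
python3 -c "
from h import *
go((.458,-.1027,.185,50.9),(.493,-.131,.185,50.9))"
```

```text
t 12.95 pos [ 0.4583 -0.1024  0.1608] ori [-1.7979e+02 -1.1000e-01  5.1100e+01] F [-4.4  2.  12.5] w 0.0222
-0.013 -0.006 -0.805 0.034
-0.014 1.495 -0.810 0.034
```

Refused: about 14 N of push for under 0.3 mm of motion. Back to hole 3.

Request:
jog_arm --plan "-0.01 0 -0.4 0; -0.01 0 -0.8 0; -0.01 0 -0.8 0; -0.01 0.8 -0.8 0; -0.01 1.5 -0.8 0; -0.01 1.5 -0.8 0; -0.01 1.5 -0.8 0"

```text
time_s: 13.65
tool_pos: [0.493, -0.131, 0.1844]
orientation: [-179.8, -0.1, 51.1]
force: [0.2, 0.2, -1.2]
grip_width: 0.0223
```

```bash
python3 -c "
from h import *
go((.493,-.131,.155,50.9),(.493,-.131,.108,50.9))"
```

```text
t 13.65 pos [ 0.493  -0.131   0.1844] ori [-1.7975e+02 -1.1000e-01  5.1080e+01] F [ 0.2  0.2 -1.2] w 0.0223
-0.003 0.004 0.980 0.029
-0.006 0.011 2.546 0.029
```

Request:
jog_arm --plan "0 0 0.5 0; 0 0 0.75 0; 0 0 0.95 0; 0 0 1.15 0; 0 0 1.5 0; 0 0.01 1.9 0; 0 0.01 2.3 0; 0 0.01 2.5 0"

```text
time_s: 14.45
tool_pos: [0.4924, -0.1307, 0.1078]
orientation: [-179.7, -0.1, 51.1]
force: [-0.5, 1.0, -1.2]
grip_width: 0.0225
```

Request:
jog_arm --plan "0 0 0.05 0; 0 0 0.05 0"

```text
time_s: 14.65
tool_pos: [0.4923, -0.1306, 0.1058]
orientation: [-179.6, -0.1, 51.1]
force: [-0.6, 0.5, -1.1]
grip_width: 0.0223
```

Request:
jog_arm --plan "0 0 0.04 0; 0 0 0.04 0"

```text
time_s: 14.85
tool_pos: [0.4925, -0.1306, 0.1049]
orientation: [-179.6, -0.1, 51.1]
force: [1.0, 0.3, -1.4]
grip_width: 0.0224
```

Request:
jog_arm --plan "0 0 0.04 0; 0 0 0.04 0"

```text
time_s: 15.05
tool_pos: [0.4927, -0.1306, 0.1044]
orientation: [-179.7, -0.1, 51.1]
force: [-2.6, -0.6, 4.8]
grip_width: 0.0227
```

The collar has met the plate at the predicted height (0.1044). Opening and retreating.

Request:
jog_arm --plan "0 0 0 0; 0 0 0 0; 0 0 0 0; 0 0 0 0; 0 0 0 0; 0 0 0 0" --hand 100

```text
time_s: 15.65
tool_pos: [0.4927, -0.1307, 0.1044]
orientation: [-179.7, -0.1, 51.1]
force: [-0.8, 0.1, 0.9]
grip_width: 0.0852
```

Request:
jog_arm --plan "0 0 -0.5 0; 0 0 -1 0; 0 0 -2 0; 0 0 -3 0; 0 0 -4 0; 0 0 -4.5 0; 0 0 -4.5 0; 0 0 -4.5 0"

```text
time_s: 16.45
tool_pos: [0.4929, -0.1313, 0.239]
orientation: [-179.7, -0.1, 51.1]
force: [-1.3, -0.2, -1.5]
grip_width: 0.0855
```

```bash
python3 -c "
from h import *
im=np.clip(capture('scene')*1.8,0,255).astype('uint8');t=np.clip(capture('top')*1.8,0,255).astype('uint8')
cv2.imwrite('pics/end.png',np.hstack([im[60:380,150:400],t[120:340,60:460][:, :].repeat(1,0)[:220] if 0 else cv2.resize(t[120:340,60:460],(545,320))[:, :]]))
go()"
```

```text
t 16.55 pos [ 0.4923 -0.1312  0.2381] ori [-1.7956e+02 -1.0000e-02  5.1080e+01] F [-1.1 -0.2 -0.1] w 0.0853
```

View pics/end.png

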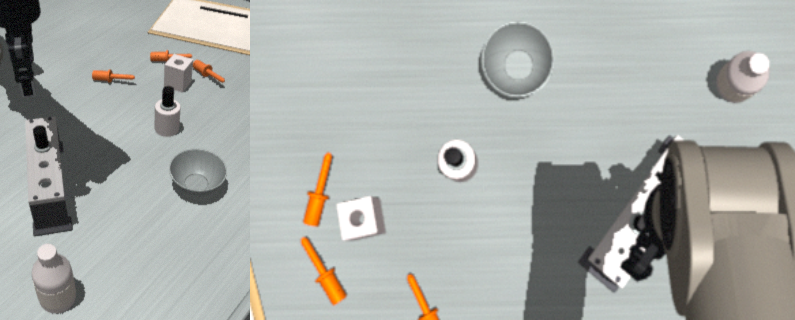

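The rod stands in the third hole, and the other rod, the bowl and the bottle are where they were. One closer look at the seating.

```bash
python3 -c "
from h import *
im=np.clip(cv2.imread('pics/end.png')[110:240,10:80],0,255)
cv2.imwrite('pics/endc.png',cv2.resize(im,None,fx=4,fy=4,interpolation=2))
print(proj('scene',(.493,-.131,.130)))"
```

```text
(np.float64(189.33497743094412), np.float64(189.07347460184155))
```

View pics/endc.png

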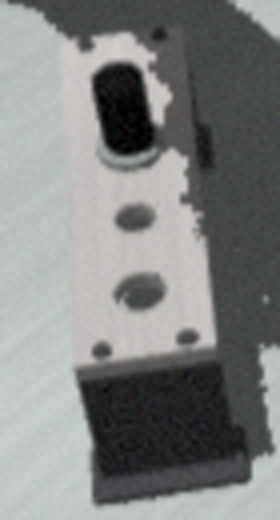

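```bash
python3 -c "
from workcell import *
print(hand_in())"
```

```text
the job is handed in; nothing more can be done
None
```

The rod from the square block is the 11.5 mm one. It now stands released in hole 3 (13 mm), collar on the plate, and the job was handed in at about 16.6 s of the 64 s.

- **Gauging:** the rod went about 48–50 mm of its 60 mm shaft into holes 1, 2 and 3 without resistance. Hole 4 (8.5 mm) stopped it at the taper, about 3 mm in: the push rose to about 14 N while the rod moved less than 0.3 mm.
- **Final seating:** the collar touched the plate at the expected height (TCP 0.1044 m). In the last picture the grip top lies within 1 px of where a fully home rod should be.
- **Other objects:** in the last pictures the other rod still stands in the round block, and the bowl and bottle look unmoved.
- **What went wrong:** all three orange look-alike rods beside the square block tipped over while I was grasping and lifting the rod. I did not find out what touched them. They lie on the table, and I left them there because they are not part of the job.

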